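# Fill the empty cup seats, then open the push-and-turn flask and hold up its cap

### The job

Get the coffee tray ready for filling the flask: stand the two spare finjan cups upright in the tray's two empty cup seats, each set right down in its seat before you let go, and leave the cups that are already seated where they are. Then open the flask: push its safety cap down, and while it is down turn it anticlockwise (seen from above) about a sixth of a turn until it is free, and lift it off. Finish still holding the cap, level and still, about 5 cm straight above the open mouth of the flask so that I can look whether it is dry inside; knock no cup over and do not shift the other things on the console.

Things in the scene. Friction and masses are not known exactly. Their poses are not given: they have to be found in the camera images.
- cup_a_center (a point): white porcelain finjan cup, no handle: 46 mm tall, 56 mm across the rim, 52 mm half-way up, narrowing below to a foot 31 mm across; wall 3 mm, 85 g. Four alike: at the start two stand in seats of the tray and two, the spares, upright on the marble to the robot's right. This point is on its axis, 23 mm above its underside; z is its axis.
- cup_b_center (a point): white porcelain finjan cup, no handle: 46 mm tall, 56 mm across the rim, 52 mm half-way up, narrowing below to a foot 31 mm across; wall 3 mm, 85 g. Four alike: at the start two stand in seats of the tray and two, the spares, upright on the marble to the robot's right. This point is on its axis, 23 mm above its underside; z is its axis.
- cup_c_center (a point): white porcelain finjan cup, no handle: 46 mm tall, 56 mm across the rim, 52 mm half-way up, narrowing below to a foot 31 mm across; wall 3 mm, 85 g. Four alike: at the start two stand in seats of the tray and two, the spares, upright on the marble to the robot's right. This point is on its axis, 23 mm above its underside; z is its axis.
- cup_d_center (a point): white porcelain finjan cup, no handle: 46 mm tall, 56 mm across the rim, 52 mm half-way up, narrowing below to a foot 31 mm across; wall 3 mm, 85 g. Four alike: at the start two stand in seats of the tray and two, the spares, upright on the marble to the robot's right. This point is on its axis, 23 mm above its underside; z is its axis.
- seat1: one of the tray's four alike ring seats: 53 mm across outside, 41 mm inside at the top, 7 mm high; the cup's foot goes inside it, on the tray's floor. Origin at the ring's centre on that floor, 4 mm above the marble; the seats form a square, 100 mm apart along the tray's x and y. Full when a cup's foot stands inside. Fixed; which two are empty changes.
- seat2: one of the tray's four alike ring seats: 53 mm across outside, 41 mm inside at the top, 7 mm high; the cup's foot goes inside it, on the tray's floor. Origin at the ring's centre on that floor, 4 mm above the marble; the seats form a square, 100 mm apart along the tray's x and y. Full when a cup's foot stands inside. Fixed; which two are empty changes.
- seat3: one of the tray's four alike ring seats: 53 mm across outside, 41 mm inside at the top, 7 mm high; the cup's foot goes inside it, on the tray's floor. Origin at the ring's centre on that floor, 4 mm above the marble; the seats form a square, 100 mm apart along the tray's x and y. Full when a cup's foot stands inside. Fixed; which two are empty changes.
- seat4: one of the tray's four alike ring seats: 53 mm across outside, 41 mm inside at the top, 7 mm high; the cup's foot goes inside it, on the tray's floor. Origin at the ring's centre on that floor, 4 mm above the marble; the seats form a square, 100 mm apart along the tray's x and y. Full when a cup's foot stands inside. Fixed; which two are empty changes.
- tray: copper-coloured aluminium tray, 320 mm (its x, away from the robot) by 250 mm (its y), floor 4 mm thick, rim 14 mm high, bow handles 30 mm high at its two x ends; cup seats on the half nearer the robot, sugar pot and spoon on the far half. Origin at the centre of its underside. Fixed.
- flask: matte black steel vacuum flask, empty, 75 mm across, held firmly in a heavy round wooden holder 110 mm across and 30 mm high: it neither turns nor lifts. Origin at the centre of the holder's underside on the marble; z is the flask's axis. The shoulder ends 159 mm up; the steel neck, 40 mm across, goes on to the mouth at 186 mm. Three lugs on the neck hold the cap.
- flask_mouth (a point): centre of the flask's mouth, on its axis at the level of the lip, 186 mm above the marble.
- cap_center (a point): the flask's black push-and-turn cap: ribbed, round, 60 mm across, 42 mm tall, 90 g. This point is on its axis 21 mm above its underside, at the start 191 mm above the marble. Held 4 to 8 mm down it turns anticlockwise from above, is free to lift from about 0.6 rad on and meets a stop at 1.5 rad (aim for 1.0). Not pushed down, it turns only about 0.1 rad. It starts with its x axis along the flask's x.
- seal_ring (a joint): sprung sealing ring in the flask's mouth, 34 mm across, under the cap, pushing it up: travel in m, 0 = fully up, 0.0015 with the cap locked, grows as the cap is pushed down. The cap takes about 6.5 N to start down and 1 N more per mm; it leaves the notches of the lugs 4 mm down and bottoms on the lip 8 mm down (about 15 N).
- sugar_pot: lidded white porcelain sugar pot, 54 mm across, 60 mm tall, on the far end of the tray; origin at the centre of its underside. Bystander.
- coffee_spoon: small steel spoon, 110 mm long along its y axis, lying on the far end of the tray; origin at mid-length on its underside. Bystander.
- remote: black remote control, 45 x 170 x 18 mm, lying near the robot; origin at the centre of its underside. Bystander.
- incense_burner: square dark wooden incense burner, 66 x 66 x 98 mm, behind the flask; origin at the centre of its underside. Bystander.
- candle_glass: candle in a small glass, 50 mm across, 45 mm tall, beside the spare cups; origin at the centre of its underside. Bystander.
- coasters: stack of round cork coasters, 92 mm across, 20 mm tall; origin at the centre of its underside. Bystander.
There are look-alikes about, which are no part of the job. Leave any orange or pink look-alike of the part that bears cup_d_center alone.

How it is judged:
By the outcome, as a careful person would: the job done as asked, in the order asked, and still so for the second after the job is handed in, while the arm keeps its last pose, push and grip.
It also fails if it takes over 64 s, if anything falls off the work surface, if the arm or the gripper's body presses on something with over 40 N, if the wrist force passes 120 N, or if a joint passes its speed limit or range.

### The arm

A 6-joint arm with a two-finger parallel gripper is mounted at the origin on the work surface. World frame = base frame: x ahead of the robot, y to its left, z up, the work surface at z = 0. Lengths are in mm, angles in degrees, forces in N, time in s.
With the tool pointing down it reaches from about 350 to 850 mm from the base axis. Payload 8.1 kg.
Tool frame: the origin (TCP) lies midway between the tips of the shut fingers; the grasp point (between the pads) lies grip_depth behind it (grip_depth is the distance from the TCP to the grasp point, in mm); z points along the fingers, y is the line along which they close (so a half turn about z gives the same grasp; the last joint's range is limited). The gripper opens to 85 mm and grips with 20 to 120 N. Pads are 22 mm wide; open, the fingers measure 114 mm over their backs; the gripper's body (76 mm by 85 mm) begins 54 mm behind the grasp point. The pads swing forward as they close: fully open they stand 13 mm farther back than shut.
Start: joints at [58.877, 7.471, 85.268, -0, 87.261, -4.893], TCP at [265.166, 538.231, 231.292] pointing down, gripper open.
Joint ranges: [-169.43, 169.43], [-51.17, 129.36], [1.28, 143.12], [-76.62, 256.62], [0, 156.53], [-152.29, 152.29]. Speed limits (degrees/s): [136.94, 136.94, 159.86, 180, 180, 180].

### API

Orientations are given as [roll, pitch, yaw] about the fixed x, y, z axes, in that order (R = Rz(yaw) Ry(pitch) Rx(roll)).
In Python, from bench import sense, snapshot, hand_in, grip_depth gives the robot as it stands. The module is installed in compiled form; this text tells all that it offers.
- The arm moves only by the tool apply_moves, never from a script. Its argument "series" is text: rows parted by semicolons, each of 5 numbers parted by spaces: the shift along the tool's x, y, z each as a share of 0.3 m, from -1 to 1, then the turn about the tool's z as a share of 2 rad, from -1 to 1, then the gripper's target within -1 to 1 (shut at 1, half-way at 0, fully open at -1). In form: tx ty tz twist gripper; .... A call has 1 to 5 rows; each row shifts and turns the commanded pose from where the row before left it, along the tool's axes as they then stand; what a row does not reach is not made up. A row lasts 1/12 s, in which the tool goes at most 41.7 mm and 7.16 degrees, less where a joint would pass 70% of its speed; a pose out of reach is approached as far as the arm can. A call with a number of a shift or a turn outside -1 to 1 is refused whole. A call with a gripper value outside its range is refused whole. The fingers move at their own pace and stop on an object; "squeeze" is the grip in N (left out, the last holds). Time passes only in rows, so rows that do not move let the fingers close. It gives the time, the measured TCP pose, the force, the opening and the grip force at its end, in the units of the state.
- sense(): the state, without advancing time (a new reading comes with each control period).
- snapshot(name): name is "scene" or "top"; returns a dict with "frame" (384x512x3 uint8, blue, green, red), "depth" (384x512 float32, mm along the optical axis (not along the pixel's ray), 0 where there is no reading), "intrinsics" (3x3 intrinsics, pixels), "dist" ([k1, k2, p1, p2, k3] as OpenCV has them; the pictures are not rectified), "extrinsics" (4x4, takes a point from camera to world coordinates). Camera axes: x right, y down, z forward; pixel columns grow to the right and rows downward; lengths in mm; the calibration is good to about 2 mm. A picture is of the moment at which its call begins.
- hand_in(): hands the job in; it is judged then, once.
The state is a dict: "time": time; "joint_pos": joint angles; "qd": joint speeds; "joint_efforts": joint torques, N m; "tool_pos": TCP position; "tcp_rot": TCP orientation; "ft_force": force on the tool from outside, world axes, zero at the start; "wrist_torque": the same for the moment, N m; "finger_gap": finger opening in mm; "grip_force": force on a finger pad.
Only numpy, scipy, OpenCV 4.12 (cv2) and the standard library are available. Lean on these libraries where they do the work, as an engineer would, in place of code of your own. Each camera call takes 0.05 s, during which the arm holds its last target. There are 200 camera calls.

## Working session

There is one attempt and no reset: what is moved stays moved. The work goes in short steps, Python scripts to look and compute and a tool call to move; the robot and the scene stay as the last step left them, time stands still between calls to the robot, and variables do not carry over. Pictures are saved under pics/ and viewed, at most 10 in all, crops included, and the job is handed in when it is done.

Besides the shell and the picture viewer there is one more tool, called after "Request:" by a JSON object that holds its "name" and its "arguments". apply_moves: Moves the arm, as the interface text tells. Its arguments: {"type":"object","properties":{"series":{"type":"string"},"squeeze":{"type":"number"}},"required":["series"]}

```bash
mkdir -p pics; cat > h.py <<'E'
import numpy as np, cv2
from bench import sense, snapshot, hand_in, grip_depth
def world(s,u,v,z=None):
    K=np.array(s["intrinsics"],float);T=np.array(s["extrinsics"],float)
    p=cv2.undistortPoints(np.array([[[u,v]]],float),K,np.array(s["dist"],float))[0,0]
    r=np.array([p[0],p[1],1.]);
    if z is None:
        d=s["depth"][int(round(v)),int(round(u))]
    else: d=(z-T[2,3])/(T[:3,:3]@r)[2]
    return (T@np.r_[r*d,1])[:3]
E
python3 - <<'E'
from h import *
print(grip_depth); st=sense()
for k in st: print(k,np.round(st[k],2))
for n in("scene","top"):
    s=snapshot(n); cv2.imwrite(f"pics/{n}0.png",cv2.resize(s["frame"],(800,600))); np.savez(f"{n}0.npz",**s)
    print(n,np.round(s["extrinsics"],3).tolist(),np.round(s["intrinsics"],1).tolist())
E
```

```text
18.700000000000003
time 0.0
joint_pos [58.88  7.51 85.33 -0.   87.26 -4.89]
qd [ 0.02  0.03 -0.01 -0.07 -0.01  0.03]
joint_efforts [ 0.000e+00 -5.694e+01 -5.005e+01  0.000e+00  2.000e-02 -0.000e+00]
tool_pos [264.9  537.75 230.25]
tcp_rot [-1.7990e+02 -1.0000e-02  1.5377e+02]
ft_force [ 0.32 -0.39  0.02]
wrist_torque [-0.    0.04 -0.02]
grip_force 0.0
finger_gap 85.07
scene [[-0.843, 0.345, -0.414, 983.046], [0.538, 0.56, -0.63, 674.835], [0.014, -0.754, -0.657, 859.706], [0.0, 0.0, 0.0, 1.0]] [[412.6, 0.0, 254.6], [0.0, 412.6, 191.6], [0.0, 0.0, 1.0]]
top [[-0.007, -0.994, 0.112, 367.048], [-1.0, 0.009, 0.022, -49.004], [-0.023, -0.112, -0.993, 1499.448], [0.0, 0.0, 0.0, 1.0]] [[405.2, 0.0, 258.5], [0.0, 405.2, 190.7], [0.0, 0.0, 1.0]]
```

View pics/scene0.png

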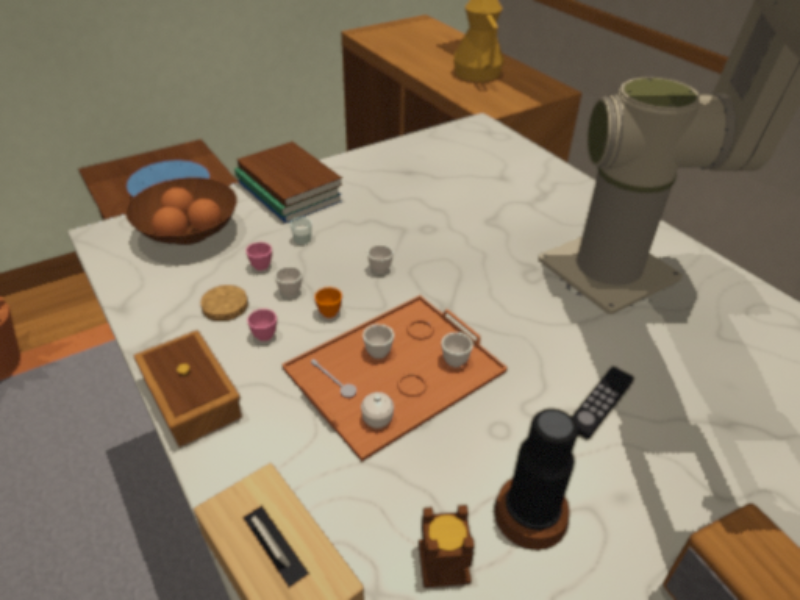

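View pics/top0.png

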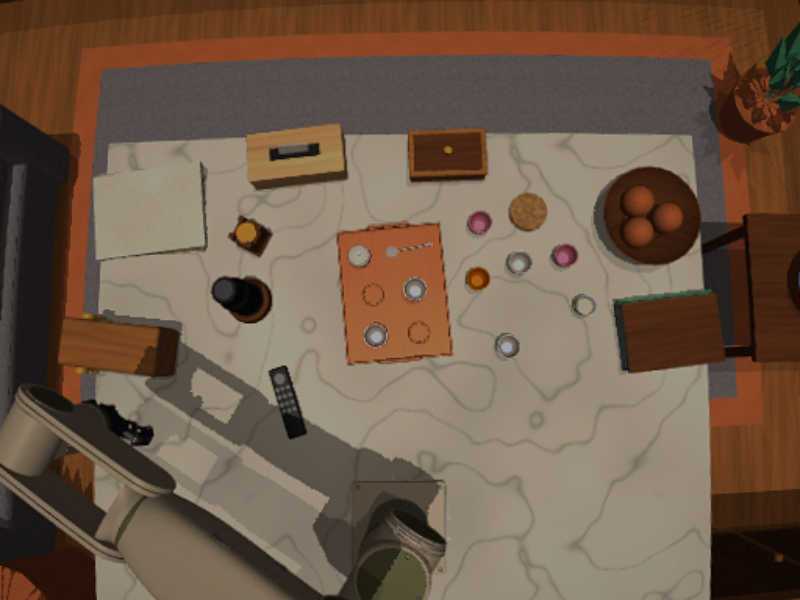

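Top view (800x600 scale): the white spares are at (519,262) and (507,346). The look-alikes are pink (480,222), pink (565,255) and orange (477,279), and the candle glass is at (583,304). The white, handle-less cups on the robot's right fit the description. The empty seats are at (372,294) and (419,332), the seated cups at (415,289) and (375,335), and the flask is at about (240,297). I'll confirm this in an enlarged crop.

```bash
python3 - <<'E'
from h import *
s=dict(np.load("top0.npz")); f=s["frame"]
cv2.imwrite("pics/c1.png",cv2.resize(f[130:242,206:392],None,fx=4.3,fy=4.3,interpolation=cv2.INTER_CUBIC))
s2=dict(np.load("scene0.npz")); f2=s2["frame"]
a=cv2.resize(f[165:215,125:185],None,fx=6,fy=6,interpolation=cv2.INTER_CUBIC)
b=cv2.resize(f2[255:355,300:380],None,fx=5,fy=5,interpolation=cv2.INTER_CUBIC)
c=np.zeros((500,760,3),np.uint8);c[:300,:360]=a;c[:,360:]=b
cv2.imwrite("pics/c2.png",c)
E
```

```text
(no output)
```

View pics/c1.png

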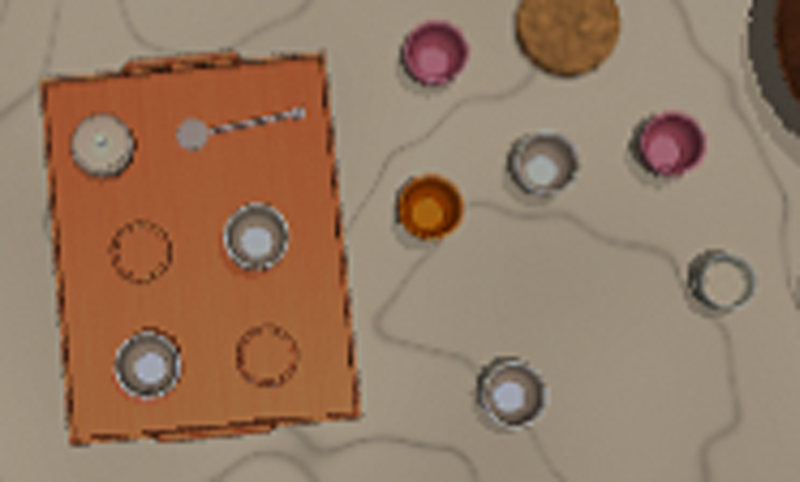

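View pics/c2.png

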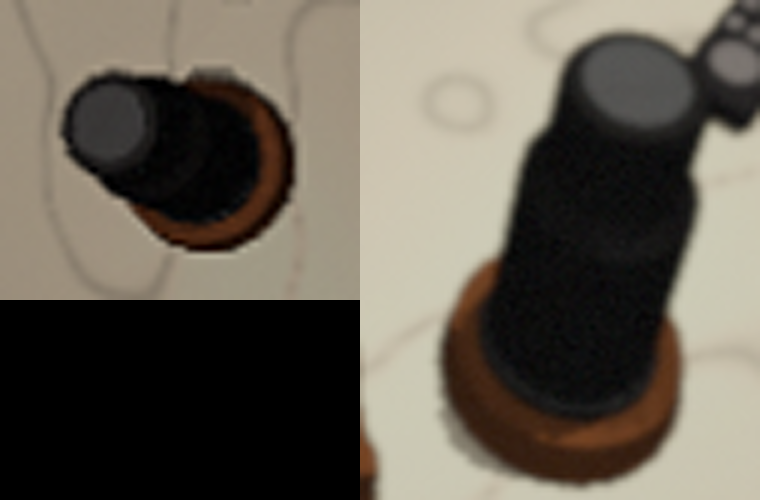

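```bash
cat >> h.py <<'E'
def cloud(s):
    K=np.array(s["intrinsics"],float);T=np.array(s["extrinsics"],float)
    v,u=np.mgrid[:384,:512]; p=np.stack([u,v],-1).reshape(-1,1,2).astype(float)
    n=cv2.undistortPoints(p,K,np.array(s["dist"],float))[:,0]; d=s["depth"].reshape(-1).astype(float)
    P=np.c_[n*d[:,None],d]@T[:3,:3].T+T[:3,3]; P[d==0]=1e6
    return P
def circ(P,r,c0):
    from scipy.optimize import least_squares
    return least_squares(lambda c:np.hypot(*(P[:,:2]-c).T)-r,c0,loss="soft_l1",f_scale=1).x
E
python3 - <<'E'
from h import *
t=dict(np.load("top0.npz"));sc=dict(np.load("scene0.npz"))
q=lambda x,y:(206+(x+.5)/4.3-.5,130+(y+.5)/4.3-.5)
C={}
for n,x,y,z in[("spareA",542,163,46),("spareB",511,393,46),("seatedFar",256,236,50),("seatedNear",148,364,50),("seatL",141,252,10),("seatR",268,355,10),("candle",722,281,45),("orange",430,207,46),("pink1",436,54,46),("pink2",670,145,46),("pot",103,143,55)]:
    C[n]=world(t,*q(x,y),z); print(n,C[n].round(1))
C["cap"]=world(t,125+108.5/6-.5,165+122.5/6-.5,212); print("cap",C["cap"].round(1))
print("capscene",world(sc,300+(640-360)/5-.4,255+82/5-.4,212).round(1))
for nm,s in(("top",t),("scene",sc)):
    P=cloud(s)
    for n in("spareA","spareB","seatedFar","seatedNear","cap"):
        z=C[n][2]; m=(np.hypot(*(P[:,:2]-C[n][:2]).T)<40)&(abs(P[:,2]-z)<(4 if n!="cap" else 5))
        Q=P[m]; 
        if n=="cap": print(nm,n,Q.mean(0).round(1),((Q.min(0)+Q.max(0))/2).round(1),len(Q))
        else: print(nm,n,circ(Q,26.5,C[n][:2]).round(1),Q.mean(0).round(1),((Q.min(0)+Q.max(0))/2).round(1),len(Q))
E
```

```text
spareA [ 612.9 -284.3   46. ]
spareB [ 419.1 -253.2   46. ]
seatedFar [552.4 -41.8  50. ]
seatedNear [445.8  49.2  50. ]
seatL [544.6  57.7  10. ]
seatR [454.8 -50.9  10. ]
candle [ 511.2 -434.7   45. ]
orange [ 576.1 -188.5   46. ]
pink1 [ 707.9 -196.6   46. ]
pink2 [ 627.6 -394.3   46. ]
pot [632.1  86.5  55. ]
cap [534.4 357.1 212. ]
capscene [534.1 357.3 212. ]
top spareA [ 614.1 -288.6] [ 617.2 -290.1   45.6] [ 614.7 -289.4   46.2] 32
top spareB [ 417.5 -256.9] [ 421.4 -258.9   45.8] [ 417.4 -256.8   46.1] 35
top seatedFar [553.6 -41.7] [554.3 -37.9  49.9] [554.2 -41.2  49.9] 27
top seatedNear [445.   49.7] [447.9  51.4  49.2] [445.   49.4  49.8] 44
top cap [534.3 354.6 212.1] [533.2 353.  212. ] 214
scene spareA [ 616.4 -287.3] [ 617.4 -287.3   44.3] [ 616.9 -285.    45. ] 51
scene spareB [ 421.  -254.8] [ 420.4 -256.2   44.3] [ 420.8 -256.2   44.6] 45
scene seatedFar [555.2 -40.8] [555.7 -40.8  48.5] [555.5 -40.9  48.8] 67
scene seatedNear [447.5  51.3] [447.   50.1  48.5] [447.5  50.1  48.8] 70
scene cap [538.3 358.9 212. ] [537.7 358.  211.5] 573
```

Both cameras agree: spare A is at (614,-287) and spare B at (419,-256). The empty seats are at about (545,58) and (455,-50), and the cap axis at (535,357). I'll turn to yaw 180 so the tool axes line up with the world axes, then go to B.

Request:
{"name": "apply_moves", "arguments": {"series": "0 0 0 -0.0572 -1; 0 0 0 -0.0572 -1; 0 0 0 -0.0572 -1; 0 0 0 -0.0572 -1; 0 0 0 0 -1", "squeeze": 25}}

```text
time: 0.52
tool_pos: [265.0, 538.0, 230.7]
tcp_rot: [-179.9, -0.0, -179.7]
ft_force: [-0.1, -0.6, -0.4]
finger_gap: 85.5
grip_force: 0.0
```

Request:
{"name": "apply_moves", "arguments": {"series": "-0.0646 -0.12 0 0 -1; -0.0646 -0.12 0 0 -1; -0.0646 -0.12 0 0 -1; -0.0646 -0.12 0 0 -1; -0.0646 -0.12 0 0 -1"}}

```text
time: 0.93
tool_pos: [362.2, 356.5, 231.0]
tcp_rot: [-180.0, -0.0, 179.8]
ft_force: [0.5, 0.3, 0.8]
finger_gap: 85.1
grip_force: 0.0
```

Request:
{"name": "apply_moves", "arguments": {"series": "-0.0646 -0.12 0 0 -1; -0.0646 -0.12 0 0 -1; -0.0646 -0.12 0 0 -1; 0 -0.13 0 0 -1; 0 -0.13 0 0 -1"}}

```text
time: 1.35
tool_pos: [420.3, 170.2, 230.9]
tcp_rot: [-180.0, -0.0, 179.7]
ft_force: [0.6, -0.4, 0.8]
finger_gap: 85.2
grip_force: 0.0
```

Request:
{"name": "apply_moves", "arguments": {"series": "0 -0.13 0 0 -1; 0 -0.13 0 0 -1; 0 -0.13 0 0 -1; 0 -0.13 0 0 -1; 0 -0.13 0 0 -1"}}

```text
time: 1.77
tool_pos: [419.5, -24.5, 231.3]
tcp_rot: [-180.0, 0.0, 179.7]
ft_force: [1.0, 1.0, -0.5]
finger_gap: 85.6
grip_force: 0.0
```

Request:
{"name": "apply_moves", "arguments": {"series": "0 -0.13 0 0 -1; 0 -0.13 0 0 -1; 0 -0.13 0 0 -1; 0 -0.13 0 0 -1; 0 -0.13 0 0 -1"}}

```text
time: 2.18
tool_pos: [419.5, -219.8, 231.2]
tcp_rot: [-180.0, 0.0, 179.7]
ft_force: [-0.4, -0.8, 0.1]
finger_gap: 85.3
grip_force: 0.0
```

Request:
{"name": "apply_moves", "arguments": {"series": "0 -0.12 0.06 0 -1; 0 0 0.1 0 -1; 0 0 0.1 0 -1; 0 0 0 0 -1"}}

```text
time: 2.52
tool_pos: [416.3, -252.0, 146.6]
tcp_rot: [179.6, -0.5, 179.7]
ft_force: [-0.5, 1.4, -1.4]
finger_gap: 85.6
grip_force: 0.0
```

Request:
{"name": "apply_moves", "arguments": {"series": "0.004 -0.008 0.1 0 -1; 0 0 0.1 0 -1; 0 0 0.06 0 -1; 0 0 0 0 -1; 0 0 0 0 -1"}}

```text
time: 2.93
tool_pos: [418.7, -255.6, 75.8]
tcp_rot: [179.9, -0.1, 179.9]
ft_force: [-0.1, -0.3, 0.1]
finger_gap: 85.2
grip_force: 0.0
```

```bash
python3 - <<'E'
from h import *
st=sense(); print(st["tool_pos"],st["tcp_rot"])
s=snapshot("scene"); t=snapshot("top"); np.savez("s1.npz",**s);np.savez("t1.npz",**t)
a=cv2.resize(s["frame"][110:210,190:300],None,fx=5,fy=5,interpolation=cv2.INTER_CUBIC)
cv2.imwrite("pics/b1.png",a)
E
```

```text
[ 418.68171996 -255.62676627   75.78292397] [ 1.79946652e+02 -6.89231169e-02  1.79925180e+02]
```

View pics/b1.png

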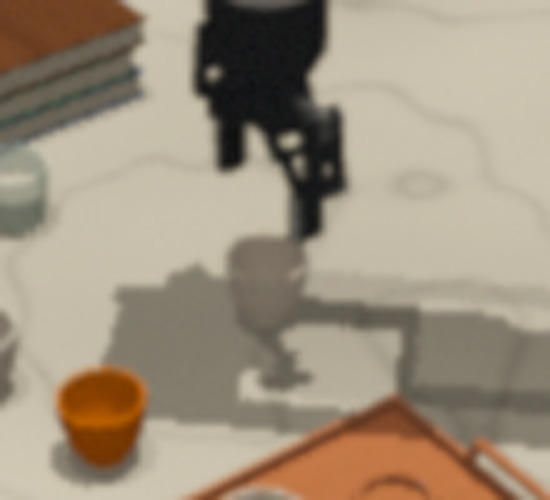

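The fingers straddle cup B: the tips are at about (232,150) and (307,225), and the cup rim centre is at about (267,250). I'll descend and grip.

Request:
{"name": "apply_moves", "arguments": {"series": "0 -0.001 0.09 0 -1; 0 0 0.07 0 -1; 0 0 0.054 0 -1; 0 0 0 0 -1; 0 0 0 0 -1"}}

```text
time: 3.45
tool_pos: [419.4, -256.8, 12.3]
tcp_rot: [-180.0, 0.0, 180.0]
ft_force: [-0.1, -0.9, 0.0]
finger_gap: 85.7
grip_force: 0.0
```

Request:
{"name": "apply_moves", "arguments": {"series": "0 0 0 0 0; 0 0 0 0 0.2; 0 0 0 0 0.4; 0 0 0 0 0.6; 0 0 0 0 1", "squeeze": 25}}

```text
time: 3.87
tool_pos: [420.4, -257.5, 13.3]
tcp_rot: [-179.9, 0.2, 180.0]
ft_force: [-0.9, 1.8, 7.6]
finger_gap: 54.3
grip_force: 25.1
```

Request:
{"name": "apply_moves", "arguments": {"series": "0 0 0 0 1; 0 0 0 0 1; 0 0 0 0 1; 0 0 0 0 1"}}

```text
time: 4.2
tool_pos: [420.4, -257.5, 13.3]
tcp_rot: [-179.9, 0.2, 180.0]
ft_force: [-1.8, 1.5, 7.8]
finger_gap: 54.0
grip_force: 25.1
```

Request:
{"name": "apply_moves", "arguments": {"series": "0 0 -0.05 0 1; 0 0 -0.1 0 1; 0 0 -0.1 0 1; 0 0 0 0 1"}}

```text
time: 4.53
tool_pos: [422.5, -259.3, 93.4]
tcp_rot: [-179.6, 0.5, 180.0]
ft_force: [0.9, -1.0, 0.0]
finger_gap: 53.7
grip_force: 26.8
```

Request:
{"name": "apply_moves", "arguments": {"series": "-0.024 0.08 0 0 1; -0.024 0.137 0 0 1; -0.024 0.137 0 0 1; -0.024 0.137 0 0 1; -0.024 0.137 0 0 1"}}

```text
time: 4.95
tool_pos: [455.2, -66.8, 86.8]
tcp_rot: [-180.0, 0.1, 179.9]
ft_force: [0.5, -0.8, -1.3]
finger_gap: 53.7
grip_force: 26.9
```

Request:
{"name": "apply_moves", "arguments": {"series": "0 0.058 0 0 1; 0 0 0 0 1; 0 0 0 0 1; 0 0 0 0 1"}}

```text
time: 5.28
tool_pos: [455.1, -51.5, 86.4]
tcp_rot: [-180.0, 0.0, -180.0]
ft_force: [-0.5, -0.2, -1.4]
finger_gap: 53.8
grip_force: 26.9
```

```bash
python3 - <<'E'
from h import *
st=sense(); print(st["tool_pos"],st["tcp_rot"],st["finger_gap"])
s=snapshot("scene"); np.savez("s2.npz",**s)
cv2.imwrite("pics/b2.png",cv2.resize(s["frame"][130:260,200:330],None,fx=4.6,fy=4.6,interpolation=cv2.INTER_CUBIC))
E
```

```text
[455.07036769 -51.54890493  86.43033308] [-1.79961133e+02  3.74857987e-02 -1.79990584e+02] 53.83139820568614
```

View pics/b2.png

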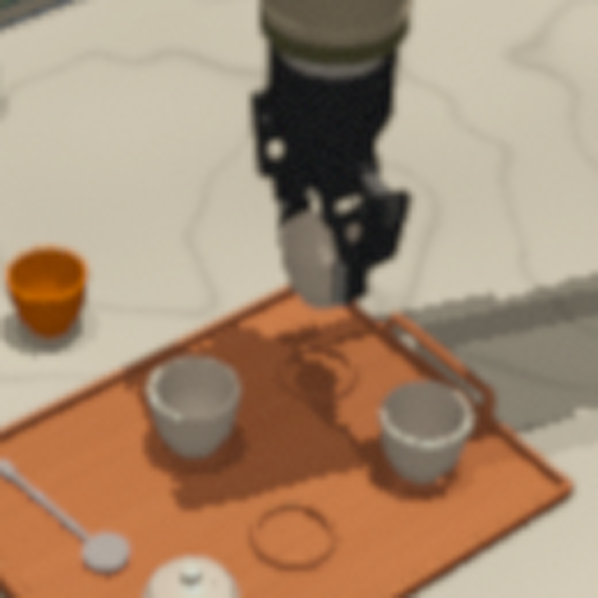

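```bash
python3 - <<'E'
from h import *
s=dict(np.load("s2.npz"));T=np.linalg.inv(s["extrinsics"])
def pr(X):
    p=cv2.projectPoints(np.array(X,float),cv2.Rodrigues(T[:3,:3])[0],T[:3,3],s["intrinsics"],s["dist"])[0][:,0]
    return (p-[200,130]+.5)*4.6-.5
a=np.linspace(0,6.28,60)
def cup(x,y,z):
    for r,h in((28,46),(26,23),(15.5,0)):
        p=pr(np.c_[x+r*np.cos(a),y+r*np.sin(a),0*a+z+h]); print(r,p.min(0).round(),p.max(0).round())
cup(455,-51.5,74.5); print("far seated check"); cup(553.6,-41.5,4)
print(pr([[455,-50.3,10],[545,58,10]]))
E
```

```text
28 [278. 205.] [369. 263.]
26 [280. 236.] [364. 290.]
15.5 [296. 274.] [345. 307.]
far seated check
28 [149. 354.] [241. 418.]
26 [153. 383.] [237. 442.]
15.5 [171. 420.] [220. 456.]
[[318.08088109 365.90262611]
 [294.69588025 527.73824467]]
```

The picture shows cup B held upright at about (320,255), above the empty seat ring at (317,373). It sits about 2 mm toward -x, so I'll correct for that and lower it.

Request:
{"name": "apply_moves", "arguments": {"series": "-0.0067 0.004 0.06 0 1; 0 0 0.08 0 1; 0 0 0.05 0 1; 0 0 0.02 0 1; 0 0 0 0 1"}}

```text
time: 5.75
tool_pos: [455.3, -50.5, 21.5]
tcp_rot: [180.0, -0.2, 179.9]
ft_force: [-0.9, -0.3, -1.0]
finger_gap: 53.7
grip_force: 27.0
```

Request:
{"name": "apply_moves", "arguments": {"series": "0 0 0.007 0 1; 0 0 0.007 0 1; 0 0 0 0 1; 0 0 0 0 1"}}

```text
time: 6.08
tool_pos: [457.5, -50.0, 19.7]
tcp_rot: [-180.0, 0.1, 180.0]
ft_force: [1.2, -1.3, -0.9]
finger_gap: 54.0
grip_force: 26.9
```

Request:
{"name": "apply_moves", "arguments": {"series": "0 0 0.006 0 1; 0 0 0 0 1; 0 0 0 0 1"}}

```text
time: 6.33
tool_pos: [457.2, -49.8, 17.5]
tcp_rot: [-180.0, 0.0, 180.0]
ft_force: [1.8, 0.1, 0.7]
finger_gap: 53.7
grip_force: 27.0
```

Request:
{"name": "apply_moves", "arguments": {"series": "0 0 0.004 0 1; 0 0 0 0 1; 0 0 0 0 1"}}

```text
time: 6.58
tool_pos: [458.1, -49.9, 17.4]
tcp_rot: [-180.0, 0.1, 180.0]
ft_force: [-2.7, 1.2, 10.5]
finger_gap: 54.2
grip_force: 27.4
```

Request:
{"name": "apply_moves", "arguments": {"series": "0 0 0 0 0; 0 0 0 0 -0.3; 0 0 0 0 -0.6; 0 0 0 0 -0.65; 0 0 0 0 -0.65"}}

```text
time: 7.0
tool_pos: [456.6, -49.7, 15.7]
tcp_rot: [180.0, -0.0, 180.0]
ft_force: [-0.8, 0.2, -0.8]
finger_gap: 70.5
grip_force: 0.0
```

Request:
{"name": "apply_moves", "arguments": {"series": "0 0 -0.04 0 -0.65; 0 0 -0.1 0 -0.65; 0 0 -0.13 0 -0.65; 0 0 0 0 -1; 0 0 0 0 -1"}}

```text
time: 7.42
tool_pos: [459.1, -50.2, 99.7]
tcp_rot: [-179.9, 0.3, 180.0]
ft_force: [0.9, -0.6, -0.9]
finger_gap: 85.6
grip_force: 0.0
```

```bash
python3 - <<'E'
from h import *
st=sense(); print(st["tool_pos"],st["finger_gap"])
s=snapshot("scene"); np.savez("s3.npz",**s)
cv2.imwrite("pics/b3.png",cv2.resize(s["frame"][130:260,160:330],None,fx=4.5,fy=4.5,interpolation=cv2.INTER_CUBIC))
E
```

```text
[459.09687278 -50.24281012  99.69911314] 85.62811433936915
```

View pics/b3.png

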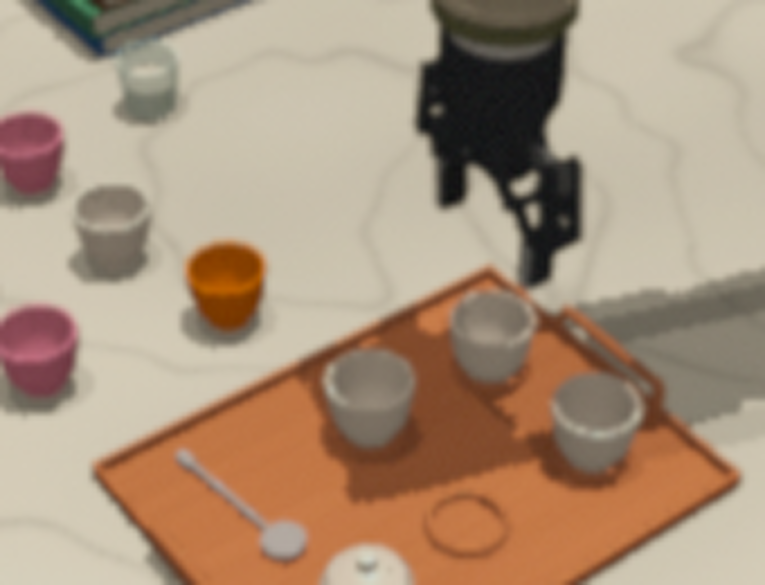

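Cup B is seated upright at (490,338). Next is spare A, the white cup at (113,230); orange and pink stay where they are.

Request:
{"name": "apply_moves", "arguments": {"series": "-0.0748 -0.1133 0 0 -1; -0.0748 -0.1133 0 0 -1; -0.0748 -0.1133 0 0 -1; -0.0748 -0.1133 0 0 -1; -0.0748 -0.1133 0 0 -1"}}

```text
time: 7.88
tool_pos: [568.5, -220.8, 94.3]
tcp_rot: [179.9, -0.2, 180.0]
ft_force: [0.1, 0.2, 0.7]
finger_gap: 85.2
grip_force: 0.0
```

Request:
{"name": "apply_moves", "arguments": {"series": "-0.0748 -0.1133 0 0 -1; -0.0748 -0.1133 0 0 -1; 0 0 0 0 -1; 0 0 0 0 -1; 0 0 0 0 -1"}}

```text
time: 8.3
tool_pos: [612.5, -286.9, 94.1]
tcp_rot: [179.9, -0.2, 180.0]
ft_force: [-0.2, 0.1, 0.8]
finger_gap: 85.1
grip_force: 0.0
```

Request:
{"name": "apply_moves", "arguments": {"series": "0 0 0.08 0 -1; 0 0 0.08 0 -1; 0 0 0.07 0 -1; 0 0 0.056 0 -1; 0 0 0 0 -1"}}

```text
time: 8.72
tool_pos: [610.1, -284.3, 6.3]
tcp_rot: [179.8, -0.4, -179.9]
ft_force: [-1.2, 0.3, -0.6]
finger_gap: 85.5
grip_force: 0.0
```

Request:
{"name": "apply_moves", "arguments": {"series": "0 0 0 0 0; 0 0 0 0 0.2; 0 0 0 0 0.4; 0 0 0 0 0.6; 0 0 0 0 1"}}

```text
time: 9.13
tool_pos: [615.3, -288.2, 13.6]
tcp_rot: [-179.9, 0.2, 180.0]
ft_force: [-1.0, 1.9, 6.5]
finger_gap: 54.7
grip_force: 26.4
```

Request:
{"name": "apply_moves", "arguments": {"series": "0 0 0 0 1; 0 0 0 0 1; 0 0 0 0 1; 0 0 0 0 1"}}

```text
time: 9.47
tool_pos: [615.3, -288.2, 13.6]
tcp_rot: [-179.9, 0.2, 180.0]
ft_force: [-1.0, 2.3, 7.6]
finger_gap: 54.7
grip_force: 26.4
```

Request:
{"name": "apply_moves", "arguments": {"series": "0 0 -0.05 0 1; 0 0 -0.1 0 1; 0 0 -0.1 0 1; 0 0 -0.05 0 1; 0 0.03 0 0 1"}}

```text
time: 9.88
tool_pos: [617.0, -281.8, 108.1]
tcp_rot: [-179.7, 0.5, 179.9]
ft_force: [0.5, -1.3, -0.3]
finger_gap: 54.6
grip_force: 26.9
```

Request:
{"name": "apply_moves", "arguments": {"series": "0.0256 0.1279 0 0 1; 0.0256 0.1279 0 0 1; 0.0256 0.1279 0 0 1; 0.0256 0.1279 0 0 1; 0.0256 0.1279 0 0 1"}}

```text
time: 10.3
tool_pos: [573.9, -84.6, 99.8]
tcp_rot: [180.0, -0.1, 180.0]
ft_force: [0.3, 0.6, -1.2]
finger_gap: 54.6
grip_force: 26.9
```

Request:
{"name": "apply_moves", "arguments": {"series": "0.0256 0.1279 0 0 1; 0.0256 0.1279 0 0 1; 0.0256 0.1279 0 0 1; 0.0256 0.098 0 0 1; 0 0 0 0 1"}}

```text
time: 10.72
tool_pos: [542.2, 63.3, 99.7]
tcp_rot: [179.9, -0.2, -179.8]
ft_force: [-0.1, -0.4, -1.8]
finger_gap: 54.7
grip_force: 27.0
```

Request:
{"name": "apply_moves", "arguments": {"series": "0 0 0.05 0 1; 0 0 0 0 1; 0 0 0 0 1; 0 0 0 0 1"}}

```text
time: 11.05
tool_pos: [544.4, 57.3, 85.8]
tcp_rot: [-180.0, -0.1, 180.0]
ft_force: [1.0, 0.8, -1.3]
finger_gap: 54.5
grip_force: 27.0
```

```bash
python3 - <<'E'
from h import *
st=sense(); X=st["tool_pos"]; print(X,st["tcp_rot"],st["finger_gap"])
s=snapshot("scene"); np.savez("s4.npz",**s)
o=(210,140);k=5
cv2.imwrite("pics/b4.png",cv2.resize(s["frame"][140:260,210:330],None,fx=k,fy=k,interpolation=cv2.INTER_CUBIC))
T=np.linalg.inv(s["extrinsics"]);a=np.linspace(0,6.28,60)
for r,h in((28,46),(26,23),(15.5,0)):
    p=cv2.projectPoints(np.c_[X[0]+r*np.cos(a),X[1]+r*np.sin(a),0*a+X[2]-13.5+h],cv2.Rodrigues(T[:3,:3])[0],T[:3,3],s["intrinsics"],s["dist"])[0][:,0]
    p=(p-o+.5)*k-.5; print(r,p.min(0).round(),p.max(0).round())
E
```

```text
[544.44453911  57.29247002  85.76226837] [-1.79997582e+02 -6.25613597e-02  1.79954743e+02] 54.52765721113417
28 [222. 343.] [331. 420.]
26 [225. 377.] [325. 449.]
15.5 [245. 422.] [303. 465.]
```

View pics/b4.png

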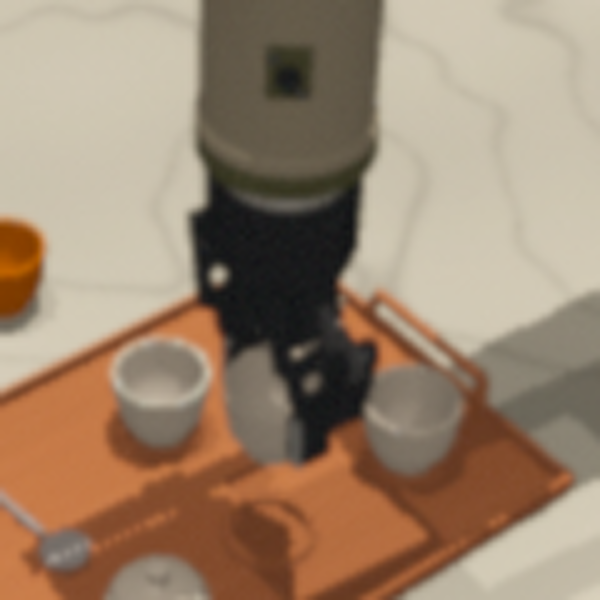

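Cup A is held upright at (260,400), with the empty ring below at (272,530), about 1 mm toward -x. I'll lower it.

Request:
{"name": "apply_moves", "arguments": {"series": "-0.005 0.001 0.06 0 1; 0 0 0.08 0 1; 0 0 0.05 0 1; 0 0 0.02 0 1; 0 0 0 0 1"}}

```text
time: 11.52
tool_pos: [545.1, 57.5, 21.6]
tcp_rot: [-180.0, -0.2, 179.9]
ft_force: [-0.6, -0.3, -1.3]
finger_gap: 55.0
grip_force: 27.0
```

Request:
{"name": "apply_moves", "arguments": {"series": "0 0 0.007 0 1; 0 0 0.007 0 1; 0 0 0.003 0 1; 0 0 0 0 1; 0 0 0 0 1"}}

```text
time: 11.93
tool_pos: [546.8, 58.0, 18.7]
tcp_rot: [180.0, 0.1, 180.0]
ft_force: [0.9, 0.6, -1.9]
finger_gap: 54.5
grip_force: 27.0
```

Request:
{"name": "apply_moves", "arguments": {"series": "0 0 0.004 0 1; 0 0 0.003 0 1; 0 0 0 0 1; 0 0 0 0 1"}}

```text
time: 12.27
tool_pos: [547.7, 58.0, 17.6]
tcp_rot: [-180.0, 0.1, 180.0]
ft_force: [-1.6, -0.1, 8.7]
finger_gap: 54.9
grip_force: 27.4
```

Request:
{"name": "apply_moves", "arguments": {"series": "0 0 0 0 0; 0 0 0 0 -0.3; 0 0 0 0 -0.6; 0 0 0 0 -0.65; 0 0 0 0 -0.65"}}

```text
time: 12.68
tool_pos: [546.3, 58.0, 15.9]
tcp_rot: [180.0, 0.0, 180.0]
ft_force: [0.6, -0.2, 0.6]
finger_gap: 70.7
grip_force: 0.0
```

Request:
{"name": "apply_moves", "arguments": {"series": "0 0 -0.04 0 -0.65; 0 0 -0.1 0 -0.65; 0 0 -0.13 0 -0.65; 0 0 -0.13 0 -1; 0 0 -0.13 0 -1"}}

```text
time: 13.1
tool_pos: [545.7, 58.0, 177.2]
tcp_rot: [180.0, -0.0, 180.0]
ft_force: [0.1, 0.1, 0.2]
finger_gap: 85.4
grip_force: 0.0
```

Request:
{"name": "apply_moves", "arguments": {"series": "0 0 -0.13 0 -1; 0 0 -0.13 0 -1; 0 0 -0.03 0 -1; 0 0 0 0 -1"}}

```text
time: 13.43
tool_pos: [548.6, 58.0, 268.0]
tcp_rot: [180.0, 0.5, 180.0]
ft_force: [-0.4, 0.3, -0.4]
finger_gap: 85.8
grip_force: 0.0
```

Request:
{"name": "apply_moves", "arguments": {"series": "0.0048 0.1246 0 0 -1; 0.0048 0.1246 0 0 -1; 0.0048 0.1246 0 0 -1; 0.0048 0.1246 0 0 -1; 0.0048 0.1246 0 0 -1"}}

```text
time: 13.85
tool_pos: [538.0, 246.3, 260.4]
tcp_rot: [-180.0, -0.1, 180.0]
ft_force: [0.6, 0.6, 0.5]
finger_gap: 85.4
grip_force: 0.0
```

Request:
{"name": "apply_moves", "arguments": {"series": "0.0048 0.1246 0 0 -1; 0.0048 0.1246 0 0 -1; 0.0048 0.1246 0 0 -1; 0 0 0 0 -1; 0 0 0 0 -1"}}

```text
time: 14.27
tool_pos: [533.3, 358.7, 259.6]
tcp_rot: [-179.9, -0.2, -179.8]
ft_force: [0.6, -1.2, 0.1]
finger_gap: 85.4
grip_force: 0.0
```

```bash
python3 - <<'E'
from h import *
st=sense(); X=st["tool_pos"]; print(X,st["tcp_rot"],st["finger_gap"])
s=snapshot("scene"); np.savez("s5.npz",**s)
a=cv2.resize(s["frame"][190:370,190:390],None,fx=3.2,fy=3.2,interpolation=cv2.INTER_CUBIC)
cv2.imwrite("pics/b5.png",a)
E
```

```text
[533.31811187 358.66198872 259.56758193] [-1.79904657e+02 -1.79081583e-01 -1.79816378e+02] 85.3920831292832
```

View pics/b5.png

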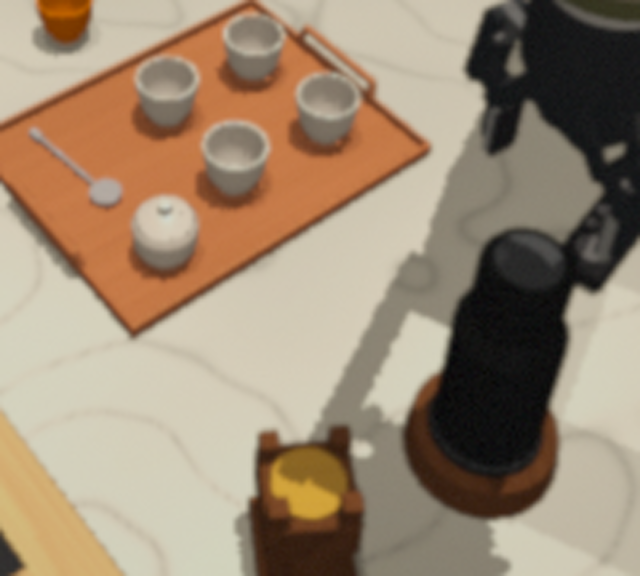

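All four cups stand in their seats: (165,90), (252,45), (327,105) and (235,157). The fingers straddle the cap top at (530,260), so I'll descend and grip it.

Request:
{"name": "apply_moves", "arguments": {"series": "0 0 0.06 0 -1; 0 0 0.08 0 -1; 0 0 0.08 0 -1; 0 0 0.06 0 -1; 0 0 0 0 -1"}}

```text
time: 14.73
tool_pos: [532.5, 353.8, 172.0]
tcp_rot: [-179.7, -0.4, 179.9]
ft_force: [-0.0, -0.8, -1.9]
finger_gap: 85.4
grip_force: 0.0
```

Request:
{"name": "apply_moves", "arguments": {"series": "0 0 0 0 -1; 0 0 0 0 -0.2; 0 0 0 0 0; 0 0 0 0 0.2; 0 0 0 0 0.4", "squeeze": 30}}

```text
time: 15.15
tool_pos: [536.1, 357.1, 180.5]
tcp_rot: [179.9, 0.2, 180.0]
ft_force: [-0.0, -3.0, 5.6]
finger_gap: 59.4
grip_force: 36.1
```

Request:
{"name": "apply_moves", "arguments": {"series": "0 0 0 0 1; 0 0 0 0 1; 0 0 0 0 1; 0 0 0 0 1"}}

```text
time: 15.48
tool_pos: [536.1, 357.1, 180.4]
tcp_rot: [180.0, 0.2, 180.0]
ft_force: [-0.4, -2.2, 5.7]
finger_gap: 59.1
grip_force: 36.1
```

Request:
{"name": "apply_moves", "arguments": {"series": "0 0 0 0 1; 0 0 0 0 1; 0 0 0.005 0 1; 0 0 0.005 0 1; 0 0 0 0 1", "squeeze": 70}}

```text
time: 15.9
tool_pos: [536.1, 357.1, 177.6]
tcp_rot: [179.9, 0.2, 180.0]
ft_force: [-2.2, -3.3, 8.8]
finger_gap: 58.5
grip_force: 75.2
```

Request:
{"name": "apply_moves", "arguments": {"series": "0 0 0.005 0 1; 0 0 0.005 0 1; 0 0 0 0 1; 0 0 0 0 1"}}

```text
time: 16.23
tool_pos: [536.1, 357.1, 175.3]
tcp_rot: [179.9, 0.2, 180.0]
ft_force: [-2.8, -4.8, 10.1]
finger_gap: 58.6
grip_force: 75.5
```

Request:
{"name": "apply_moves", "arguments": {"series": "0 0 0.004 0 1; 0 0 0.003 0 1; 0 0 0 0 1; 0 0 0 0 1"}}

```text
time: 16.57
tool_pos: [536.1, 357.1, 173.6]
tcp_rot: [179.9, 0.2, 180.0]
ft_force: [-3.3, -4.4, 11.8]
finger_gap: 58.2
grip_force: 75.6
```

Request:
{"name": "apply_moves", "arguments": {"series": "0 0 0.002 -0.02 1; 0 0 0 -0.04 1; 0 0 0 -0.04 1; 0 0 0 -0.04 1; 0 0 0 0 1"}}

```text
time: 16.98
tool_pos: [536.5, 357.8, 173.5]
tcp_rot: [179.9, 0.3, -163.7]
ft_force: [-2.5, -2.1, 13.4]
finger_gap: 58.1
grip_force: 75.9
```

```bash
python3 -c "
from h import *
s=sense();print(s['tool_pos'],s['tcp_rot'],s['ft_force'],s['wrist_torque'],s['joint_pos'])"
```

```text
[536.50035607 357.828639   173.45395605] [ 179.94600779    0.31659851 -163.66559468] [-2.45263926 -2.07191144 13.39413526] [-0.59815359  0.38139772  0.03929703] [ 2.91582768e+01  1.58169684e+01  8.18601356e+01 -1.77977987e-02
  8.20022109e+01 -7.71738507e+01]
```

Request:
{"name": "apply_moves", "arguments": {"series": "0 0 0 -0.05 1; 0 0 0 -0.05 1; 0 0 0 -0.05 1; 0 0 0 -0.05 1; 0 0 0 -0.05 1"}}

```text
time: 17.4
tool_pos: [536.7, 358.3, 173.7]
tcp_rot: [-179.9, 0.4, -135.0]
ft_force: [-2.7, -0.9, 12.0]
finger_gap: 58.4
grip_force: 75.7
```

Request:
{"name": "apply_moves", "arguments": {"series": "0 0 0 -0.05 1; 0 0 0 -0.05 1; 0 0 0 -0.01 1; 0 0 0 0 1; 0 0 0 0 1"}}

```text
time: 17.82
tool_pos: [536.7, 358.4, 173.8]
tcp_rot: [-179.8, 0.4, -122.7]
ft_force: [-2.6, -0.4, 12.3]
finger_gap: 58.4
grip_force: 75.9
```

```bash
python3 -c "
from h import *
s=sense();print(s['tool_pos'],s['tcp_rot'],s['ft_force'],s['wrist_torque'],s['joint_pos'])"
```

```text
[536.74586305 358.44313221 173.76046273] [-179.82973036    0.35620165 -122.68210182] [-2.57188997 -0.38336357 12.33235309] [-0.11844875  0.27052843  0.17099292] [ 2.91752888e+01  1.58145516e+01  8.18308067e+01  1.80448522e-02
  8.19602416e+01 -1.18144542e+02]
```

Turned 57° with little torque (0.17 Nm). I'll lift slowly.

Request:
{"name": "apply_moves", "arguments": {"series": "0 0 -0.015 0 1; 0 0 -0.015 0 1; 0 0 -0.015 0 1; 0 0 -0.015 0 1; 0 0 -0.02 0 1"}}

```text
time: 18.23
tool_pos: [534.6, 356.8, 193.2]
tcp_rot: [180.0, -0.0, -122.7]
ft_force: [0.3, 0.7, -1.3]
finger_gap: 58.2
grip_force: 74.8
```

Request:
{"name": "apply_moves", "arguments": {"series": "0 0 -0.03 0 1; 0 0 -0.04 0 1; 0 0 -0.04 0 1; 0 0 -0.03 0 1; 0 0 -0.02 0 1"}}

```text
time: 18.65
tool_pos: [535.5, 357.4, 243.7]
tcp_rot: [-179.9, 0.1, -122.7]
ft_force: [0.1, 0.2, -0.2]
finger_gap: 58.2
grip_force: 74.9
```

Request:
{"name": "apply_moves", "arguments": {"series": "0 0 -0.009 0 1; 0 0 0 0 1; 0 0 0 0 1; 0 0 0 0 1; 0 0 0 0 1"}}

```text
time: 19.07
tool_pos: [534.5, 356.8, 242.9]
tcp_rot: [180.0, -0.1, -122.7]
ft_force: [-0.6, 0.2, -0.7]
finger_gap: 58.3
grip_force: 74.9
```

```bash
python3 - <<'E'
from h import *
st=sense(); X=st["tool_pos"]; print(X,st["tcp_rot"],st["finger_gap"],st["ft_force"],np.abs(st["qd"]).max())
s=snapshot("scene"); np.savez("s6.npz",**s)
o=np.array([170,110]);k=3
cv2.imwrite("pics/b6.png",cv2.resize(s["frame"][110:310,170:400],None,fx=k,fy=k,interpolation=cv2.INTER_CUBIC))
T=np.linalg.inv(s["extrinsics"])
p=cv2.projectPoints(np.array([[536,357,186],[536,357,234],[536,357,276.]]),cv2.Rodrigues(T[:3,:3])[0],T[:3,3],s["intrinsics"],s["dist"])[0][:,0]
print(((p-o+.5)*k-.5).round())
E
```

```text
[534.4907176  356.80638454 242.9162212 ] [ 1.79958794e+02 -7.82334488e-02 -1.22714559e+02] 58.27406897198484 [-0.61569296  0.24086879 -0.65778542] 0.07912692155130271
[[549. 509.]
 [561. 463.]
 [573. 420.]]
```

View pics/b6.png

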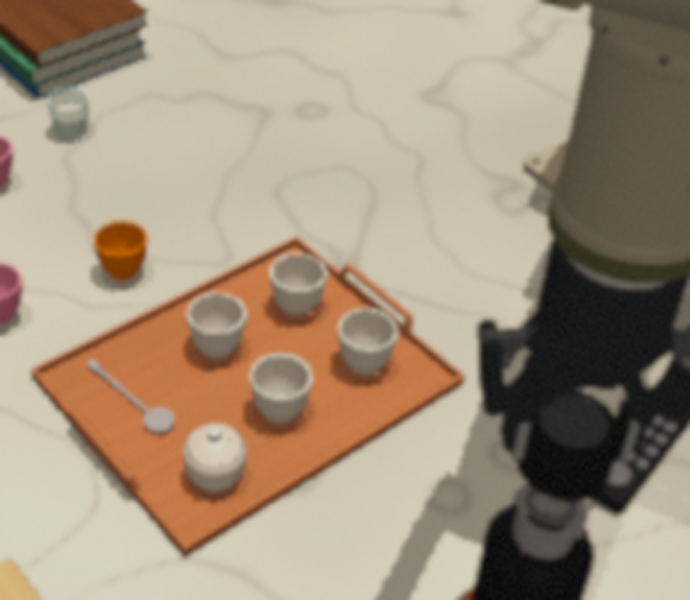

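The cap is off and held level at (570,445), with its top at about z 276, so its underside is about 48 mm above the steel mouth at (549,508). All four cups are upright in their seats.

```bash
python3 -c "
from h import *
print(hand_in())"
```

```text
the job is handed in; nothing more can be done
None
```

The job is handed in: both spare cups are upright in the tray's empty seats, and the flask is open with the cap held level about 5 cm above its mouth. It took about 19 s of the 64 s allowed, and no cup was knocked over.

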